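# Slide a fused tile under the strain viewer

### The arm

A 6-joint arm with a two-finger parallel gripper is mounted at the origin on a cart in front of the work surface, level with it; the furniture and walls round the work are solid. World frame = base frame: x ahead of the robot, y to its left, z up, the work surface at z = 0. Lengths are in m, angles in rad, forces in N, time in s.
With the tool pointing down it reaches from about 0.325 to 0.9 m from the base axis. Payload 6.1 kg.
Tool frame: the origin (TCP) lies on the mounting face of the last link; the fingertips stand 173 mm ahead of it and the grasp point (between the pads) lies 155 mm ahead of it (manip.pinch_z is the distance from the TCP to the grasp point, in m); z points along the fingers, y is the line along which they close (so a half turn about z gives the same grasp; the last joint's range is limited). The gripper opens to 85 mm and grips with 20 to 120 N. Pads are 22 mm wide; open, the fingers measure 114 mm over their backs; the gripper's body (76 mm by 85 mm) begins 54 mm behind the grasp point. The pads swing forward as they close: fully open they stand 13 mm farther back than shut.
Start: joints at [1.008, 0.22, 1.526, -0, 1.395, -0.126], TCP at [0.264, 0.566, 0.405] pointing down, gripper open.
Joint ranges: [-2.98, 2.98], [-0.91, 2.08], [0.09, 2.57], [-1.24, 4.39], [0.2, 2.65], [-2.68, 2.68]. Speed limits (rad/s): [2.57, 2.57, 3.01, 3.14, 3.14, 3.14].

### API

Orientations are given as a 3x3 rotation matrix whose columns are the frame's x, y, z axes.
In Python, from rig import manip, capture, camera_model gives the robot as it stands.
- The arm moves only by the tool carry_out, never from a script. Its argument "moves" is one flat list of numbers, 5 for each row, row after row: the shift along the world's x, y, z in cm, then the turn about the world's z in degrees, then the opening, from -1 (shut) to 1 (fully open). In form: [tx, ty, tz, turn, grip, tx, ty, tz, turn, grip, ...]. A call has 1 to 5 rows; each row is the pose to reach, as a shift and turn from the pose commanded when the call began; what a row does not reach only later rows make up. A row lasts 1/10 s, in which the tool goes at most 50 mm and 8.59 degrees, less where a joint would pass 70% of its speed; a pose out of reach is approached as far as the arm can. A call with a gripper value outside its range is refused whole. The fingers move at their own pace and stop on an object; "force" is the grip in N (left out, the last holds). Time passes only in rows, so rows that repeat a pose let the fingers close. It gives the time, the measured TCP pose, the force, the opening and the grip force at its end, in the units of the state.
- manip.get_state(): the state, without advancing time (a new reading comes with each control period).
- capture(name): name is "scene" or "side" or "wrist"; returns the picture (400x640x3 uint8, red, green, blue); there is no depth.
- camera_model(name): a dict with "fx", "fy", "cx", "cy" (pixels), "rvec" (rotation vector, rad) and "tvec" (3), from world to camera coordinates, as OpenCV has them; the wrist camera has in their place "mount" (4x4, takes a point from camera to tool coordinates, whose origin is the TCP and whose axes are the flange's). Camera axes: x right, y down, z forward; pixel columns grow to the right and rows downward; lengths in m; the calibration is good to about 2 mm. A picture is of the moment at which its call begins: read the wrist's pose just before it. camera_model takes no time and is no camera call.
- manip.sign_off(): hands the job in; it is judged then, once.
The state is a dict: "clock": time; "qpos": joint angles; "joint_velocities": joint speeds; "effort": joint torques, N m; "tool_pos": TCP position; "tcp_rot": TCP orientation; "wrist_force": force on the tool from outside, world axes, zero at the start; "torque": the same for the moment, N m; "finger_gap": finger opening in m; "grasp_force": force on a finger pad.
Only numpy, scipy, OpenCV 4.12 (cv2) and the standard library are available. Lean on these libraries where they do the work, as an engineer would, in place of code of your own. Each camera call takes 0.05 s, during which the arm holds its last target. There are 200 camera calls.

### The job

Check the long fused tile for strain: lay it flat, without dropping it, inside the four corner brackets of the viewer's sliding tray, then push the tray in under the viewing head until its spring roller clicks into the recess and the tray is fully home against the end stop. Push gently, since the end stop is set differently each time and can only be felt; do not let the glass strike the head, and leave the other things where they are.

Things in the scene. Friction and masses are not known exactly. Their poses are not given: they have to be found in the camera images.
- viewer: Fixed strain viewer: flat grey lamp base, x = -185 to +165, y = -60 to +60 mm, top 24 mm above the worktop. Origin on the worktop, on the channel's middle line; x = push-in direction, z up. Two steel guides, 7 mm high, inner faces at y = -34 and +34 mm, form the channel; a steel end stop crosses its far end. A bridge with a round black viewing head, 77 mm high, spans it from x = 30 to 90 mm.
- lens (a point): Centre of the bridge's underside, below the viewing head: viewer x = 60, y = 0, 44.5 mm above the worktop, 12.5 mm above the tray floor. The +y guide (index bar) and the end stop are one steel part, clamped anywhere within 36 mm along x; the setting is not measured. When home, the tray's origin is at viewer x = 42 to 78 mm.
- tray: Loose aluminium tray, glass floor, 170 x 66 x 8 mm, about 0.3 kg, in the channel with 1 mm play each side, pulled out (origin at viewer x = -65 to -45 mm). Origin: underside, below the pocket's centre; x = push direction, z up. Front end at x = +55, rear at -115 mm. Pocket: four L-shaped corner brackets, 6 mm high, 94 x 59 mm inside, open in the middle of each side for fingers.
- pocket (a point): Centre of the pocket floor, 8 mm above the tray's underside, 32 mm above the worktop; axes as the tray's. The tile's own long side goes along x.
- push_face (a point): Centre of the rear face (looking to -x) of the tray's upturned push plate, at tray x = -115 mm, 43 mm above the worktop. The plate is 46 mm wide, 5 mm thick, from the tray floor (32 mm above the worktop) up to 54 mm. Push here: the tray slides with some 1 to 4 N of drag; the end stop is rigid. More than 25 N on the tray is too much.
- roller_tip (a point): Outermost point of the brass spring roller in the tray's +y side, at tray x = 35 mm, 4 mm above the tray's underside. In the tray's frame y = 34 to 35.5 mm while it rides along the index bar; it springs out to y = 38 to 39 mm when it clicks into the bar's recess, which happens where the tray's front end meets the end stop; the spring then draws the tray in over the last 2 mm or so.
- long_tile: Fused glass tile, a rectangle 87 x 52 mm, solid 6 mm thick with glass dots up to 10 mm, 22 g, lying on the worktop. Origin: centre of its underside; x along the 87 mm side, z up.
- square_tile: Bystander: square fused tile 52 x 52 x 7 mm lying on the worktop. Origin: centre of its underside.
- frit_jar: Bystander: small screw-top jar, 37 mm across and 48 mm high, behind the viewer. Origin: centre of its underside. Behind it stands a tall white drawer tower, its front at world x = about 0.68 m, from y = 0.03 to 0.30 m: keep the wrist clear of it.
- tape_roll: Bystander: small roll of tape 55 mm across, 19 mm high, lying in front of the viewer. Origin: centre of its underside.
Things that resemble listed ones, but are neither listed nor needed, are in the scene too. There is more than one size of the long_tile; the one meant has the size given above.

How it is judged:
On the way, in this order (a step that is already met when the one before it is completed fails the run):
1. the long tile lies flat inside the brackets of the tray, before the tray goes in (z of long_tile in the frame of pocket between -0.002 and 0.002 m and horizontal distance between long_tile and pocket below 0.008 m and angle between long_tile's own z axis and vertical below 0.04 rad and contact force between the fingers and long_tile below 0.1 N and x of tray in the frame of viewer below 0 m), for 0.2 s.
2. the tray is home: the roller has clicked into the recess (y of roller_tip in the frame of tray above 0.037 m and x of tray in the frame of viewer above 0.037 m and z of tray in the frame of viewer below 0.0265 m), for 0.1 s.
At the end, for the whole second after the job is handed in: The tray lies flat in its channel under the head, its roller sprung out more than 3 mm into the recess (front end at the end stop within about 2 mm); the long tile lies flat (within 0.04 rad) on the pocket floor inside the four brackets, its centre within 8 mm of the pocket's; tray and tile at rest (all of step 2 and angle between the x axis of tray and the x axis of viewer, either way round below 0.05 rad and z of long_tile in the frame of pocket between -0.002 and 0.002 m and horizontal distance between long_tile and pocket below 0.008 m and angle between long_tile's own z axis and vertical below 0.04 rad and linear speed of each of tray, long_tile below 0.01 m/s); the robot touches nothing.
It fails at once if the tray is pushed or pressed with more than 25 N (contact force between any of the fingers, the arm and tray above 25 N).
It fails at once if the glass strikes the viewer (contact force between long_tile and viewer above 2 N).
It fails at once if the tile is dropped into the tray (faster than 0.5 m/s within 50 mm of the pocket) (linear speed of long_tile above 0.5 m/s and distance between long_tile and pocket below 0.05 m).
It fails at once if the square tile, the jar or the tape roll is moved more than 20 mm (distance of any of square_tile, frit_jar, tape_roll from where it was at the start of the episode above 0.02 m).
It also fails if it takes over 51 s, if anything falls off the work surface, if the arm or the gripper's body presses on something with over 40 N, if the wrist force passes 120 N, or if a joint passes its speed limit or range.

## Working session

There is one attempt and no reset: what is moved stays moved. The work goes in short steps, Python scripts to look and compute and a tool call to move; the robot and the scene stay as the last step left them, time stands still between calls to the robot, and variables do not carry over. Pictures are saved under pics/ and viewed, at most 10 in all, crops included, and the job is handed in when it is done.

Besides the shell and the picture viewer there is one more tool, called as name(argument=value, ...) on one line, values as JSON. carry_out: Moves the arm, as the interface text tells. Its arguments: {"type":"object","properties":{"moves":{"type":"array","items":{"type":"number"}},"force":{"type":"number"}},"required":["moves"]}

```bash
mkdir -p pics; python3 - <<'E'
from rig import manip,capture,camera_model
import cv2,numpy as np
for n in("scene","side","wrist"):
    im=capture(n); cv2.imwrite(f"pics/{n}0.png",im[:,:,::-1]); m=camera_model(n); print(n,m)
s=manip.get_state();print(s)
a=cv2.imread("pics/scene0.png");b=cv2.imread("pics/side0.png")
E
```

```text
scene {'fx': 376.2223662376696, 'fy': 376.2223662376696, 'cx': 315.50012734529264, 'cy': 197.42321638409578, 'rvec': array([ 2.24514439, -0.74774411,  0.32188385]), 'tvec': array([-0.35163612,  0.35903899,  0.58248744])}
side {'fx': 445.5843226489198, 'fy': 445.5843226489198, 'cx': 313.80744948821973, 'cy': 206.56035201110373, 'rvec': array([ 0.115875  ,  2.83914697, -1.25306456]), 'tvec': array([ 0.5309454 , -0.06363734,  1.05847583])}
wrist {'fx': 347.3271479864532, 'fy': 347.3271479864532, 'cx': 321.07246479149114, 'cy': 199.96144530679086, 'mount': array([[ 1.64225882e-03, -9.47717437e-01, -3.19106507e-01,
         8.31922354e-02],
       [ 9.99998018e-01,  1.91559885e-03, -5.42736875e-04,
        -1.66151971e-04],
       [ 1.12564126e-03, -3.19104983e-01,  9.47718704e-01,
         3.18408909e-02],
       [ 0.00000000e+00,  0.00000000e+00,  0.00000000e+00,
         1.00000000e+00]])}
{'clock': 0.15, 'qpos': array([ 1.00789378e+00,  2.21057449e-01,  1.52738981e+00,  5.86960296e-07,
        1.39470134e+00, -1.26097199e-01]), 'joint_velocities': array([ 1.86457171e-03, -3.11349637e-03, -2.42938620e-03,  9.54502037e-04,
        6.76026951e-05,  3.40689446e-04]), 'effort': array([ 8.20120276e-04, -4.97481000e+01, -3.89909005e+01, -1.80895386e-04,
        6.99723460e-03,  4.91948174e-05]), 'tool_pos': array([0.26428893, 0.56613079, 0.40382064]), 'tcp_rot': array([[-9.06107647e-01,  4.23046383e-01, -8.30805755e-04],
       [ 4.23047153e-01,  9.06106713e-01, -1.31556573e-03],
       [ 1.96253350e-04, -1.54351417e-03, -9.99998790e-01]]), 'wrist_force': array([-0.29169757,  0.55904376,  0.84688477]), 'torque': array([-0.04053641, -0.01696592, -0.03224762]), 'grasp_force': 0.0, 'finger_gap': 0.08536627439248572}
```

View pics/scene0.png

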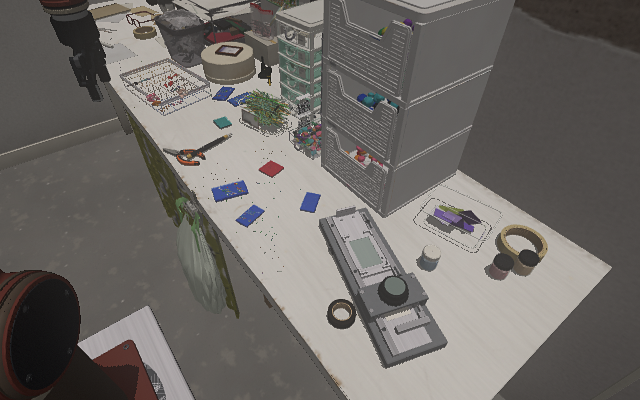

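View pics/side0.png

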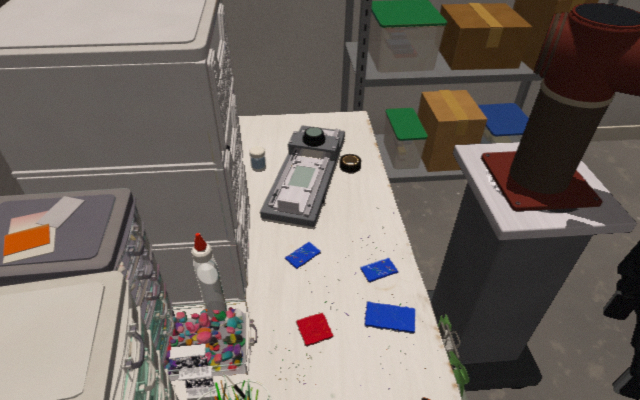

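The scene view shows three blue tiles at about (230,190), (250,215) and (311,202), with the red square tile at (270,168). The viewer runs from (345,215) to (415,355). The side view shows the same blue tiles at (390,317), (379,269) and (303,255), and the viewer runs from (290,210) to (320,135).

```bash
cat >h.py <<'E'
import cv2,numpy as np
from rig import manip,capture,camera_model
def cam(n,s=None):
    m=camera_model(n);K=np.array([[m['fx'],0,m['cx']],[0,m['fy'],m['cy']],[0,0,1]])
    if 'mount' in m:
        T=np.eye(4);T[:3,:3]=s['tcp_rot'];T[:3,3]=s['tool_pos'];W=T@m['mount']; return K,W[:3,:3],W[:3,3]
    R=cv2.Rodrigues(m['rvec'])[0]; return K,R.T,-R.T@m['tvec']
def cast(c,px,z):
    K,R,o=c; px=np.atleast_2d(np.asarray(px,float)); d=(R@np.linalg.inv(K)@np.c_[px,np.ones(len(px))].T).T
    return (o+d*((z-o[2])/d[:,2:]))[:,:2]
def proj(c,P):
    K,R,o=c; q=(K@R.T@(np.atleast_2d(P)-o).T).T; return q[:,:2]/q[:,2:]
def blobs(im,lo,hi,amin=60):
    h=cv2.cvtColor(im,cv2.COLOR_BGR2HSV); m=cv2.inRange(h,np.array(lo),np.array(hi))
    m=cv2.morphologyEx(m,cv2.MORPH_CLOSE,np.ones((3,3)))
    return [c[:,0] for c in cv2.findContours(m,0,2)[0] if cv2.contourArea(c)>amin]
def rects(c,im,lo,hi,z,amin=60):
    for b in blobs(im,lo,hi,amin):
        P=cast(c,b,z).astype(np.float32)*1000; r=cv2.minAreaRect(P)
        bx=cv2.boxPoints(r);e=[bx[1]-bx[0],bx[2]-bx[1]];L=max(e,key=np.linalg.norm)
        print(b.mean(0).round(),'ctr',np.round(r[0],1),'size',np.round(sorted(r[1]),1),'ang',round(np.degrees(np.arctan2(L[1],L[0]))%180,1))
E
python3 - <<'E'
from h import *
for n in("scene","side"):
    im=cv2.imread(f"pics/{n}0.png");c=cam(n);print(n,c[2])
    rects(c,im,(105,120,50),(130,255,255),.005)
c=cam("scene")
print(cast(c,[[320,220],[357,208],[446,345],[385,366]],.024)*1000)
for n in ("scene","side"):
    im=cv2.imread(f"pics/{n}0.png")
    x0,y0,w,h=(300,195,160,180) if n=="scene" else (250,115,110,115)
    cv2.imwrite(f"pics/c_{n}.png",cv2.resize(im[y0:y0+h,x0:x0+w],None,fx=3.3 if n=="scene" else 5,fy=3.3 if n=="scene" else 5,interpolation=cv2.INTER_CUBIC))
E
```

```text
scene [ 0.17822311 -0.34254143  0.66539497]
[249. 214.] ctr [425.7 242.7] size [35.7 62.4] ang 17.8
[310. 202.] ctr [568.9 193.9] size [35.5 61.5] ang 38.6
[229. 190.] ctr [427.8 349.8] size [49.1 84. ] ang 165.0
[234.  96.] ctr [660.7 773. ] size [ 94.9 138.3] ang 118.1
side [0.59928182 0.77804079 0.6647087 ]
[388. 317.] ctr [430.2 348.9] size [49.4 83.6] ang 165.6
[379. 269.] ctr [429.1 243.7] size [37.2 62.8] ang 18.0
[303. 255.] ctr [570.8 194.9] size [35.8 63.4] ang 37.9
[505. 119.] ctr [ -28.6 -267.6] size [131.8 164.6] ang 90.1
[[ 539.99489295  115.7767301 ]
 [ 633.88499175   93.78180553]
 [ 537.26563613 -249.31503011]
 [ 426.5900874  -211.31327809]]
```

View pics/c_scene.png

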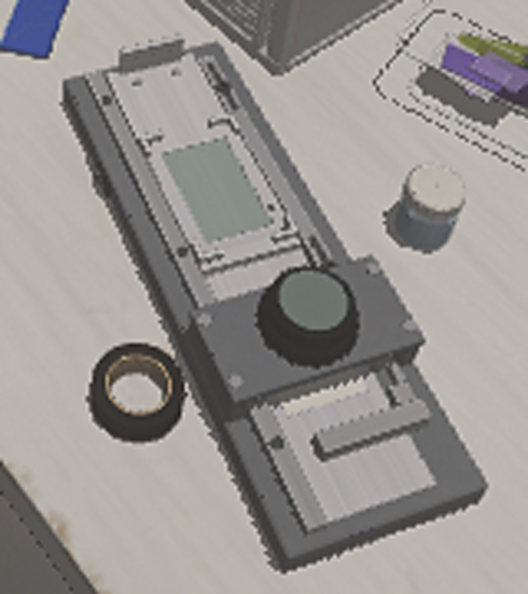

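carry_out(moves=[16.5, -21.7, -12, 10, 0.41, 16.5, -21.7, -12, 10, 0.41, 16.5, -21.7, -12, 10, 0.41, 16.5, -21.7, -12, 10, 0.41, 16.5, -21.7, -12, 10, 0.41])

```text
clock: 0.65
tool_pos: [0.4033, 0.3828, 0.3032]
tcp_rot: [[-0.966, 0.259, -0.0], [0.259, 0.966, -0.0], [0.0, -0.0, -1.0]]
wrist_force: [1.5, 0.8, -1.0]
finger_gap: 0.0601
grasp_force: 0.0
```

carry_out(moves=[0, 0, 0, 0, 0.41, 0, 0, 0, 0, 0.41, 0, 0, 0, 0, 0.41])

```text
clock: 0.95
tool_pos: [0.4025, 0.3851, 0.3047]
tcp_rot: [[-0.966, 0.259, 0.0], [0.259, 0.966, 0.001], [-0.0, 0.001, -1.0]]
wrist_force: [-0.1, 0.9, -0.0]
finger_gap: 0.0604
grasp_force: 0.0
```

```bash
python3 - <<'E'
from h import *
s=manip.get_state();im=capture("wrist")[:,:,::-1].copy();cv2.imwrite("pics/w1.png",im)
print(s['tool_pos'],s['qpos'],np.degrees(np.arctan2(*s['tcp_rot'][[1,0],1])),s['finger_gap'],s['wrist_force'])
rects(cam("wrist",s),im,(105,120,50),(130,255,255),.006,300)
E
```

```text
[0.40253284 0.38512667 0.3046927 ] [ 6.21611597e-01  1.52781232e-01  1.79985111e+00  4.82613710e-04
  1.18807672e+00 -6.87424248e-01] 74.99192003188708 0.06038857966358996 [-0.13594917  0.88791681 -0.02092963]
[175. 390.] ctr [565.5 194. ] size [21.9 30.6] ang 75.1
[170. 255.] ctr [425.1 245.9] size [38.  62.7] ang 18.4
[286. 219.] ctr [426.1 349.6] size [48.6 84. ] ang 165.1
```

View pics/w1.png

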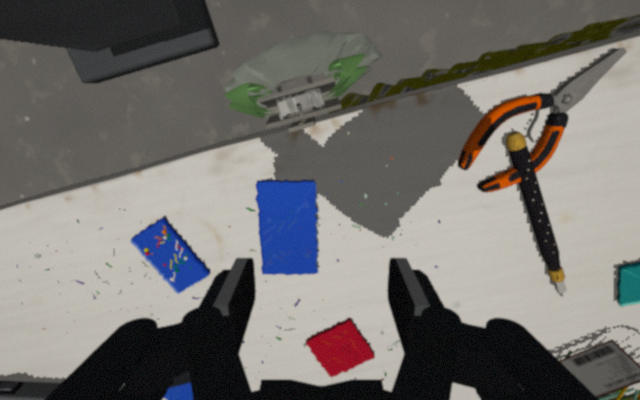

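The wrist view shows the long blue tile at (286,219) between the open fingers. All three views put its centre near (427.5, 349.5) mm at 165°. I'll descend in stages.

carry_out(moves=[2.5, -3.55, -4, 0, 0.41, 2.5, -3.55, -8, 0, 0.41, 2.5, -3.55, -11, 0, 0.41, 2.5, -3.55, -12, 0, 0.41, 2.5, -3.55, -12, 0, 0.41])

```text
clock: 1.5
tool_pos: [0.4267, 0.3496, 0.1832]
tcp_rot: [[-0.966, 0.258, -0.002], [0.258, 0.966, -0.001], [0.002, -0.002, -1.0]]
wrist_force: [-0.1, 0.3, -0.1]
finger_gap: 0.0601
grasp_force: 0.0
```

carry_out(moves=[0, 0, -0.5, 0, 0.41, 0, 0, -1, 0, 0.41, 0, 0, -1, 0, 0.41])

```text
clock: 1.8
tool_pos: [0.428, 0.3494, 0.1749]
tcp_rot: [[-0.966, 0.259, 0.001], [0.259, 0.966, 0.001], [-0.001, 0.001, -1.0]]
wrist_force: [0.2, -0.6, -0.5]
finger_gap: 0.0603
grasp_force: 0.0
```

```bash
python3 - <<'E'
from h import *
s=manip.get_state();im=capture("side")[:,:,::-1].copy()
print(s['tool_pos'],s['wrist_force'],s['finger_gap'])
a=im[240:380,300:480];b=capture("scene")[140:240,170:320,::-1]
w=capture("wrist")[170:400,180:470,::-1]
A=cv2.resize(a,(400,311));B=cv2.resize(b,(400,267));W=cv2.resize(w,(400,317))
cv2.imwrite("pics/g1.png",np.vstack([np.hstack([A[:280],W[:280]]),np.hstack([B,B*0])]))
E
```

```text
[0.42797316 0.34937271 0.17489819] [ 0.2382198  -0.59460067 -0.48437357] 0.06027236804797574
```

View pics/g1.png

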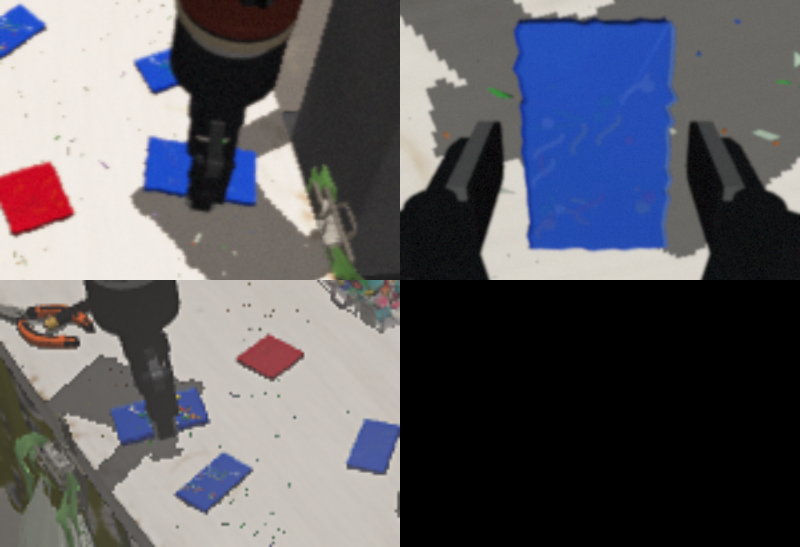

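The fingers straddle the tile evenly, with the tips just above the worktop. Next I'll feel for the worktop.

carry_out(moves=[0, 0, -0.3, 0, 0.41, 0, 0, -0.5, 0, 0.41, 0, 0, -0.5, 0, 0.41])

```text
clock: 2.25
tool_pos: [0.4276, 0.3487, 0.1687]
tcp_rot: [[-0.966, 0.259, -0.001], [0.259, 0.966, -0.0], [0.001, -0.001, -1.0]]
wrist_force: [-0.2, -0.5, -0.7]
finger_gap: 0.0603
grasp_force: 0.0
```

carry_out(moves=[0, 0, -0.2, 0, 0.41, 0, 0, -0.2, 0, 0.41])

```text
clock: 2.45
tool_pos: [0.4279, 0.3489, 0.1683]
tcp_rot: [[-0.966, 0.259, -0.001], [0.259, 0.966, -0.0], [0.0, -0.001, -1.0]]
wrist_force: [-4.3, -3.8, 12.2]
finger_gap: 0.0597
grasp_force: 6.0
```

carry_out(moves=[0, 0, -0.2, 0, 0.41, 0, 0, -0.2, 0, 0.41])

```text
clock: 2.65
tool_pos: [0.428, 0.3491, 0.1682]
tcp_rot: [[-0.966, 0.259, -0.001], [0.259, 0.966, -0.001], [0.001, -0.001, -1.0]]
wrist_force: [-10.4, -9.3, 29.2]
finger_gap: 0.0604
grasp_force: 14.7
```

carry_out(moves=[0, 0, 0.6, 0, 0.41, 0, 0, 0.6, 0, 0.41], force=25)

```text
clock: 2.85
tool_pos: [0.4282, 0.3492, 0.172]
tcp_rot: [[-0.966, 0.259, 0.002], [0.259, 0.966, 0.001], [-0.001, 0.001, -1.0]]
wrist_force: [0.8, 0.3, 0.4]
finger_gap: 0.0602
grasp_force: 0.0
```

carry_out(moves=[0, 0, 0, 0, 0, 0, 0, 0, 0, 0, 0, 0, 0, 0, 0, 0, 0, 0, 0, 0, 0, 0, 0, 0, 0])

```text
clock: 3.35
tool_pos: [0.428, 0.349, 0.1713]
tcp_rot: [[-0.966, 0.259, 0.0], [0.259, 0.966, 0.0], [-0.0, 0.0, -1.0]]
wrist_force: [-0.7, -0.6, 5.8]
finger_gap: 0.0494
grasp_force: 25.3
```

carry_out(moves=[0, 0, 2, 0, 0, 0, 0, 6, 0, 0, 0, 0, 10, 0, 0, 0, 0, 12, 0, 0, 0, 0, 12, 0, 0])

```text
clock: 3.85
tool_pos: [0.429, 0.3497, 0.2944]
tcp_rot: [[-0.966, 0.259, 0.006], [0.259, 0.966, 0.003], [-0.004, 0.005, -1.0]]
wrist_force: [0.9, -0.1, 0.2]
finger_gap: 0.0495
grasp_force: 26.6
```

```bash
python3 - <<'E'
from h import *
for n,box in(("scene",(340,225,390,275)),("side",(280,160,320,195))):
    im=cv2.imread(f"pics/{n}0.png");c=cam(n);x0,y0,x1,y1=box
    sub=np.zeros_like(im);sub[y0:y1,x0:x1]=im[y0:y1,x0:x1]
    print(n,cv2.cvtColor(im,cv2.COLOR_BGR2HSV)[(253 if n=="scene" else 177),(366 if n=="scene" else 301)])
    rects(c,sub,(35,15,60),(100,90,220),.032,100)
c=cam("scene");f=lambda x,y:[300+x/3.3,195+y/3.3]
print('base TL,TR,BR top',cast(c,[f(63,82),f(222,45),f(485,488)],.024)*1000)
print('plate top corners',cast(c,[f(120,48),f(183,38)],.054)*1000)
E
```

```text
scene [ 64  14 144]
side [ 55  18 159]
[302. 175.] ctr [558.5 -18.8] size [42.7 71.1] ang 72.6
base TL,TR,BR top [[ 538.60314953  117.4013617 ]
 [ 652.04653679   77.62982686]
 [ 541.66664537 -247.86795555]]
plate top corners [[572.00477999  97.54511638]
 [612.87710084  79.00938879]]
```

carry_out(moves=[3, -7, 0, -20, 0, 6, -14, 0, -40, 0, 9, -20, 0, -60, 0, 11, -27, 0, -80, 0, 13, -33, 0, -93, 0])

```text
clock: 4.35
tool_pos: [0.5223, 0.1158, 0.2889]
tcp_rot: [[-0.525, 0.851, -0.003], [0.851, 0.525, -0.0], [0.001, -0.002, -1.0]]
wrist_force: [1.1, 0.6, -0.2]
finger_gap: 0.0494
grasp_force: 26.6
```

```bash
python3 - <<'E'
from h import *
s=manip.get_state();print(s['tool_pos'],np.degrees(np.arctan2(*s['tcp_rot'][[1,0],1])),s['qpos'])
E
```

```text
[0.52228521 0.11580828 0.28890192] 31.660658839699604 [ 7.07255029e-02  1.22592162e-01  1.86618619e+00  7.26175971e-05
  1.15560426e+00 -4.81884971e-01]
```

carry_out(moves=[1, -3, 0, -8.5, 0, 2, -6, 0, -17, 0, 3, -9, 0, -25.5, 0, 3.8, -9, 0, -34, 0, 3.8, -9, 0, -42.5, 0])

```text
clock: 4.85
tool_pos: [0.5607, 0.0263, 0.2887]
tcp_rot: [[0.191, 0.982, -0.003], [0.982, -0.191, 0.0], [-0.0, -0.003, -1.0]]
wrist_force: [0.4, -0.2, -0.3]
finger_gap: 0.0498
grasp_force: 26.6
```

carry_out(moves=[0, 0, 0, -6, 0, 0, 0, 0, -6, 0, 0, 0, 0, -6, 0])

```text
clock: 5.15
tool_pos: [0.56, 0.0278, 0.2894]
tcp_rot: [[0.281, 0.96, -0.003], [0.96, -0.281, 0.0], [-0.001, -0.003, -1.0]]
wrist_force: [-0.7, 0.9, -0.3]
finger_gap: 0.0499
grasp_force: 26.6
```

```bash
python3 - <<'E'
from h import *
s=manip.get_state();im=capture("wrist")[:,:,::-1].copy();cv2.imwrite("pics/w2.png",im)
print(s['tool_pos'],np.degrees(np.arctan2(*s['tcp_rot'][[1,0],1])),s['qpos'],s['wrist_force'])
E
```

```text
[0.56001983 0.0277584  0.28942136] -16.3323378530848 [-9.11093312e-02  1.80764834e-01  1.79940284e+00 -2.88983048e-05
  1.16400462e+00  1.93954546e-01] [-0.72559598  0.92681982 -0.30898226]
```

View pics/w2.png

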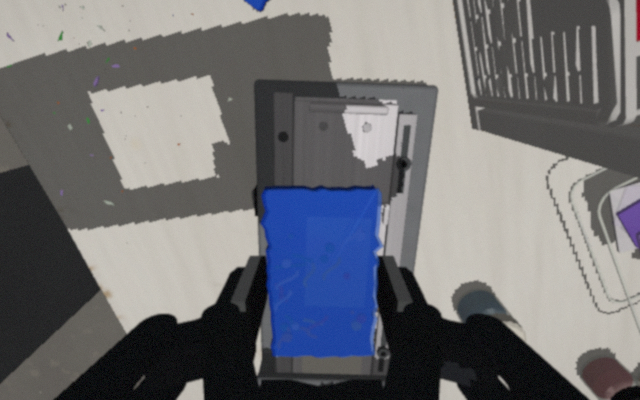

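The wrist view shows the base's rear corners at about (257,81) and (437,88). The push plate's top edge is near (308–390,105), and the held tile covers the pocket.

```bash
python3 - <<'E'
from h import *
s=manip.get_state();c=cam("wrist",s);im=cv2.imread("pics/w2.png")
print('tile');rects(c,im,(105,120,50),(130,255,255),.2894-.171+.006,300)
cv2.imwrite("pics/w2c.png",cv2.resize(im[70:230,240:450],None,fx=3.7,fy=3.7,interpolation=cv2.INTER_CUBIC))
B=cast(c,[[256,81],[437,87]],.024)*1000;print(B,np.linalg.norm(B[1]-B[0]),B.mean(0),np.degrees(np.arctan2(*(B[1]-B[0])[::-1])))
E
```

```text
tile
[631. 224.] ctr [689.1  17. ] size [ 7.9 18.8] ang 90.1
[325. 258.] ctr [559.4  28.4] size [50.2 85.8] ang 75.0
[[542.1484595  119.50951251]
 [652.20469188  83.64123657]] 115.75365006773832 [597.17657569 101.57537454] -18.051236121823756
```

View pics/w2c.png

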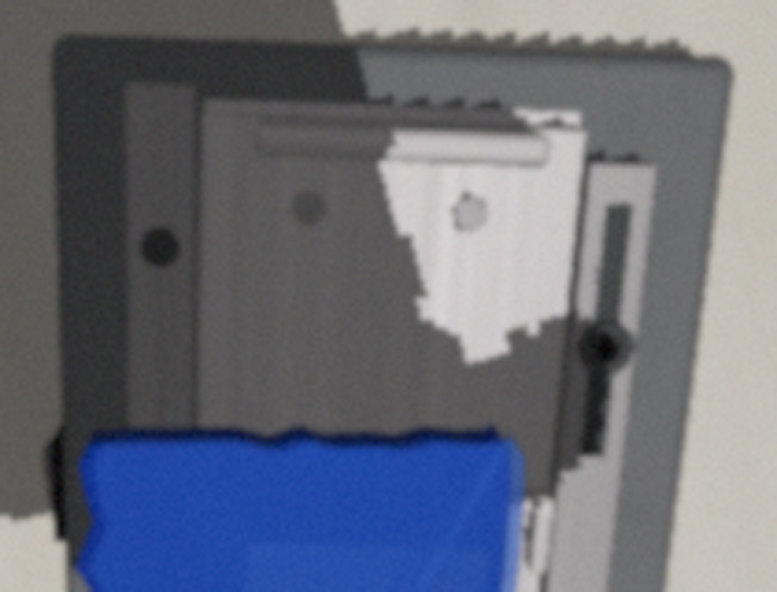

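```bash
python3 - <<'E'
from h import *
s=manip.get_state();c=cam("wrist",s);print(c[2])
f=lambda *p:[[240+x/3.7-.36,70+y/3.7-.36] for x,y in p]
ang=lambda v:np.degrees(np.arctan2(v[1],v[0]))
T=cast(c,f((202,98),(582,110),(197,430),(550,495)),.032)*1000
print(T.round(1),np.linalg.norm(T[1]-T[0]),ang(T[1]-T[0]),ang(T[2]-T[0]),ang(T[3]-T[1]))
P=cast(c,f((258,122),(548,134)),.054)*1000;print(P,np.linalg.norm(P[1]-P[0]),ang(P[1]-P[0]))
B=cast(c,f((55,40),(730,62),(58,430),(662,590)),.024)*1000;print(B,np.linalg.norm(B[1]-B[0]),ang(B[1]-B[0]),ang(B[2]-B[0]),ang(B[3]-B[1]))
for a in(-107.5,):
    u=np.array([np.cos(np.radians(a)),np.sin(np.radians(a))])
    print('pocket',T[:2].mean(0)+115*u,P.mean(0)+115*u,B[:2].mean(0)+130*u)
E
```

```text
[0.58237957 0.10700828 0.25797087]
[[563.4 104. ]
 [624.5  84.2]
 [544.8  48.7]
 [604.1  18.3]] 64.20353190665719 -17.98144401710786 -108.57243468964155 -107.18674704369795
[[572.42833732  98.52140529]
 [614.63155009  84.37631201]] 44.51061482354853 -18.52941421894326
[[541.34504141 120.08862474]
 [652.23120852  84.01582252]
 [518.17515712  53.96164325]
 [621.75931784 -10.45500138]] 116.60612813320019 -18.020422727595147 -109.30968143455121 -107.87728555395367
pocket [559.37387863 -15.60553175] [558.94877676 -18.22859069] [557.69637103 -21.93097996]
```

carry_out(moves=[-0.15, -4.5, 0, -2.5, 0, -0.15, -4.5, -3, -2.5, 0, -0.15, -4.5, -6, -2.5, 0, -0.15, -4.5, -6, -2.5, 0])

```text
clock: 5.6
tool_pos: [0.5565, -0.0171, 0.2265]
tcp_rot: [[0.324, 0.946, -0.009], [0.946, -0.324, 0.002], [-0.001, -0.009, -1.0]]
wrist_force: [-1.4, 0.5, -0.5]
finger_gap: 0.0497
grasp_force: 26.6
```

```bash
python3 - <<'E'
from h import *
s=manip.get_state();im=capture("wrist")[:,:,::-1].copy()
print(s['tool_pos'],np.degrees(np.arctan2(*s['tcp_rot'][[1,0],1])))
c=cam("wrist",s);z=s['tool_pos'][2]-.171+.006;rects(c,im,(105,120,50),(130,255,255),z,300)
sd=capture("side")[110:235,240:370,::-1]
cv2.imwrite("pics/w3.png",np.hstack([cv2.resize(im[:,200:450],(375,600)),cv2.resize(sd,(420,404),interpolation=cv2.INTER_CUBIC)[:404,:].repeat(1,0) if 0 else cv2.copyMakeBorder(cv2.resize(sd,(420,404),interpolation=cv2.INTER_CUBIC),0,196,0,0,0)]))
E
```

```text
[ 0.5565091  -0.01709825  0.22648607] -18.928815677600003
[324. 264.] ctr [554.9 -15.9] size [50.2 84.8] ang 71.8
```

View pics/w3.png

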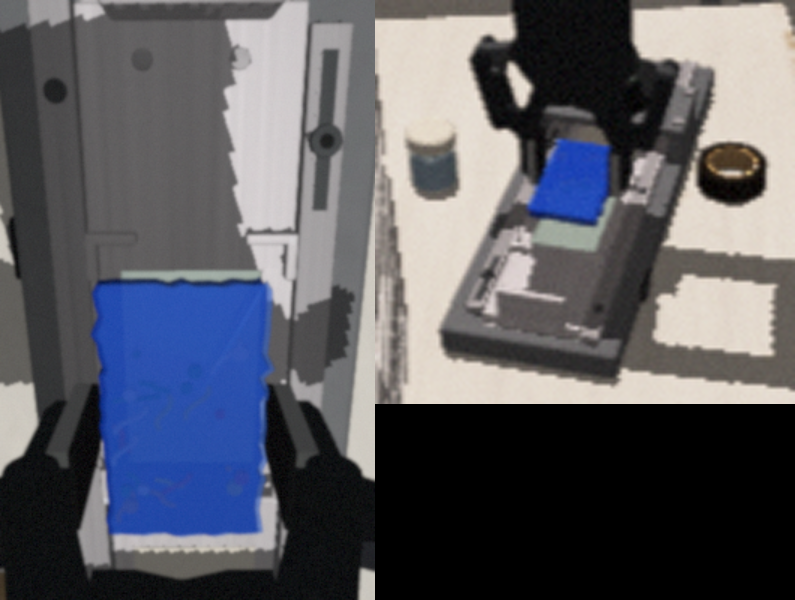

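The wrist view shows the rear brackets at about (87–298,234–245) in the crop, with the tile straight just in front of them. I'll measure the rear bracket line and the tray edges from here.

```bash
python3 - <<'E'
from h import *
s=manip.get_state();c=cam("wrist",s)
f=lambda *p:[[200+x/1.5,y/1.5] for x,y in p]
u=np.array([np.cos(np.radians(-108.2)),np.sin(np.radians(-108.2))]);v=np.array([-u[1],u[0]])
ref=np.array([558,-17.]);q=lambda A:np.c_[(A-ref)@u,(A-ref)@v].round(1)
print('rel along,lat (v=+y viewer)')
print('rear bracket inner/outer top',q(cast(c,f((110,246),(270,244)),.038)*1000),q(cast(c,f((87,233),(298,233)),.038)*1000))
print('tray edges',q(cast(c,f((76,5),(308,5),(86,225),(299,225),(90,540),(278,540)),.032)*1000))
print('front bracket/other (115,535)-(275,535)',q(cast(c,f((115,540),(275,540)),.032)*1000))
print('rear hole',q(cast(c,f((142,59),(241,58)),.032)*1000))
print('tile',q(np.array([[554.9,-15.9]])),'TCP',q(s['tool_pos'][None,:2]*1000))
im=capture("wrist");g=cv2.cvtColor(im,cv2.COLOR_RGB2GRAY);
for x in(268,375,385): print(x,g[145:175,x])
print(g[160,245:270],g[160,385:410])
E
```

```text
rel along,lat (v=+y viewer)
rear bracket inner/outer top [[-46.  -22.6]
 [-46.2  27.7]] [[-50.3 -29.6]
 [-49.6  36.3]]
tray edges [[-114.5  -29.3]
 [-113.8   36.5]
 [ -51.7  -30.8]
 [ -51.    37.8]
 [  75.4  -38.1]
 [  76.    37.2]]
front bracket/other (115,535)-(275,535) [[ 75.5 -28.1]
 [ 76.   36. ]]
rear hole [[-100.3  -11.1]
 [-100.3   17.9]]
tile [[-0.1 -3.3]] TCP [[-0.2  0.7]]
268 [92 93 92 90 91 93 92 92 90 84 80 85 92 94 92 93 88 86 87 87 90 90 89 91
 88 88 90 89 91 92]
375 [205 207 207 204 207 205 207 201 173 127 111 149 191 209 207 204 196 183
 189 201 206 207 206 207 206 205 206 205 205 205]
385 [203 202 203 203 201 198 179 153 126  97 100 149 196 215 221 220 217 204
 201 203 204 201 201 205 201 201 201 203 200 200]
[77 78 82 78 80 81 88 89 90 90 93 92 92 91 92 92 93 93 94 92 91 91 93 93
 92] [220 219 213 190 151 132 148 157 166 162 164 164 161 163 163 160 159 161
 163 160 162 159 159 161 160]
```

```bash
python3 - <<'E'
from h import *
s=manip.get_state();im=capture("wrist")[:,:,::-1].copy();c=cam("wrist",s);cv2.imwrite("pics/w4.png",im)
print(s['tool_pos'],s['tcp_rot'][:,2],np.degrees(np.arctan2(*s['tcp_rot'][[1,0],1])))
z=s['tool_pos'][2]-.171+.006;rects(c,im,(105,120,50),(130,255,255),z,300)
old=cv2.imread("pics/w3.png")[:, :375]
# shift of this image against the viewed one, rear tray area
tp=cv2.resize(im[:,200:450],(375,600))
r=cv2.matchTemplate(tp,old[20:265,70:350],cv2.TM_CCOEFF_NORMED);p=cv2.minMaxLoc(r);dx,dy=p[3][0]-70,p[3][1]-20;print(p[1],dx,dy)
f=lambda *q:[[200+(x+dx)/1.5,(y+dy)/1.5] for x,y in q]
u=np.array([np.cos(np.radians(-108.2)),np.sin(np.radians(-108.2))]);v=np.array([-u[1],u[0]])
ref=np.array([558,-17.]);q=lambda A:np.c_[(A-ref)@u,(A-ref)@v].round(1)
print(q(cast(c,f((110,246),(270,244)),.038)*1000),q(cast(c,f((87,233),(298,233)),.038)*1000))
print(q(cast(c,f((76,5),(308,5),(86,225),(299,225),(142,59),(241,58)),.032)*1000))
print('TCP',q(s['tool_pos'][None,:2]*1000),'grasp',q((s['tool_pos']+.168*s['tcp_rot'][:,2])[None,:2]*1000))
E
```

```text
[ 0.55947734 -0.01710747  0.2319869 ] [ 8.13232623e-04 -1.51854407e-04 -9.99999658e-01] -18.927998070418678
[327. 266.] ctr [559.4 -16.5] size [50.7 84.1] ang 71.2
0.9271706938743591 -19 2
[[-45.5 -27.6]
 [-45.5  23.2]] [[-49.7 -34.6]
 [-49.   31.9]]
[[-114.6  -33.7]
 [-113.9   32.7]
 [ -51.1  -36. ]
 [ -50.4   33.3]
 [-100.3  -15.5]
 [-100.2   13.7]]
TCP [[-0.4  1.4]] grasp [[-0.4  1.6]]
```

carry_out(moves=[-0.25, -0.1, 0, 0, 0, -0.25, -0.1, -1, 0, 0, -0.25, -0.1, -2, 0, 0, -0.25, -0.1, -2.4, 0, 0, -0.25, -0.1, -2.4, 0, 0])

```text
clock: 6.3
tool_pos: [0.5559, -0.0181, 0.2057]
tcp_rot: [[0.325, 0.946, -0.003], [0.946, -0.325, 0.0], [-0.0, -0.003, -1.0]]
wrist_force: [-0.3, -0.1, -0.5]
finger_gap: 0.0497
grasp_force: 26.6
```

carry_out(moves=[0, 0, -0.2, 0, 0, 0, 0, -0.4, 0, 0, 0, 0, -0.4, 0, 0])

```text
clock: 6.6
tool_pos: [0.5568, -0.0183, 0.2034]
tcp_rot: [[0.325, 0.946, 0.001], [0.946, -0.325, -0.0], [0.0, 0.001, -1.0]]
wrist_force: [0.1, -0.5, 1.1]
finger_gap: 0.0491
grasp_force: 26.7
```

carry_out(moves=[0, 0, 0, 0, 0.45, 0, 0, 0, 0, 0.45, 0, 0, 0.3, 0, 0.45])

```text
clock: 6.9
tool_pos: [0.5563, -0.0182, 0.2058]
tcp_rot: [[0.326, 0.946, -0.001], [0.946, -0.326, 0.0], [-0.0, -0.001, -1.0]]
wrist_force: [-0.2, -0.2, -0.6]
finger_gap: 0.0618
grasp_force: 0.0
```

carry_out(moves=[0, 0, 1, 0, 0.45, 0, 0, 3, 0, 0.45, 0, 1, 7, 0, 0.45, 0, 3, 9, 0, 0.45, 0, 3, 9, 0, 0.45])

```text
clock: 7.4
tool_pos: [0.5581, 0.013, 0.3011]
tcp_rot: [[0.324, 0.946, 0.008], [0.946, -0.324, -0.0], [0.002, 0.008, -1.0]]
wrist_force: [1.0, -0.1, 0.1]
finger_gap: 0.0618
grasp_force: 0.0
```

carry_out(moves=[0, 0, 0, 0, -1, 0, 0, 0, 0, -1])

```text
clock: 7.6
tool_pos: [0.5559, 0.0114, 0.2949]
tcp_rot: [[0.326, 0.946, -0.002], [0.946, -0.326, -0.0], [-0.001, -0.002, -1.0]]
wrist_force: [0.4, 0.5, -0.6]
finger_gap: 0.0341
grasp_force: 0.0
```

```bash
python3 - <<'E'
from h import *
s=manip.get_state();im=capture("wrist")[:,:,::-1].copy();c=cam("wrist",s)
print(s['tool_pos'],s['wrist_force'])
rects(c,im,(105,120,50),(130,255,255),.038,300)
sd=capture("side")[110:235,240:370,::-1]
cv2.imwrite("pics/w5.png",np.hstack([cv2.resize(im[:,200:450],(375,600)),cv2.copyMakeBorder(cv2.resize(sd,(420,404),interpolation=cv2.INTER_CUBIC),0,196,0,0,0)]))
E
```

```text
[0.55592492 0.01139189 0.29493813] [ 0.37101898  0.46932157 -0.57780955]
[339. 233.] ctr [555.9 -17.9] size [49.5 84.3] ang 71.2
[631. 183.] ctr [756.6 -40.2] size [11.5 28.4] ang 87.5
```

View pics/w5.png

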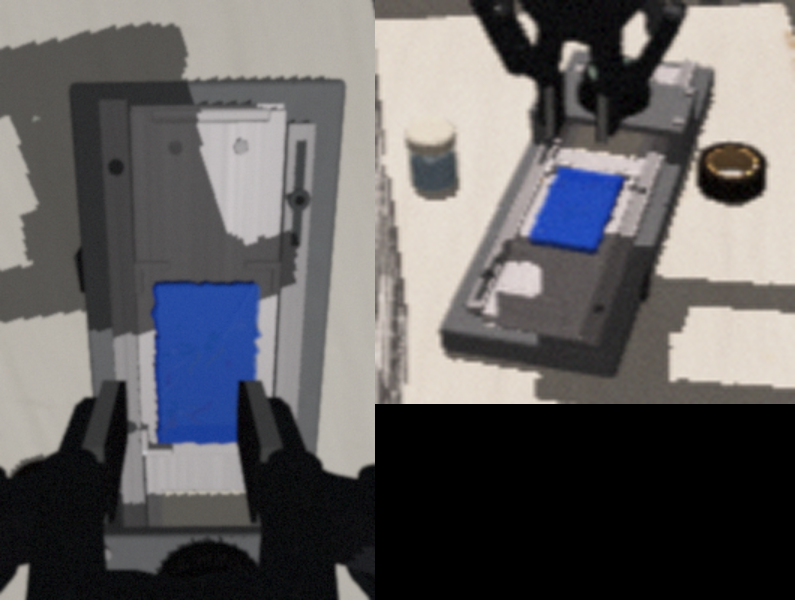

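The tile lies inside the brackets, with similar gaps on both sides and the front and rear both clear. Next I'll shut the gripper and go behind the push plate.

carry_out(moves=[1.5, 4, 0, 0, -1, 3, 8, 0, 0, -1, 4.2, 11.4, 0, 0, -1, 4.2, 11.4, 0, 0, -1, 4.2, 11.4, 0, 0, -1])

```text
clock: 8.2
tool_pos: [0.5982, 0.1259, 0.2947]
tcp_rot: [[0.324, 0.946, -0.002], [0.946, -0.324, -0.001], [-0.001, -0.002, -1.0]]
wrist_force: [-0.6, -0.3, 0.3]
finger_gap: 0.0005
grasp_force: 0.0
```

carry_out(moves=[0, 0, -3, 0, -1, 0, 0, -6, 0, -1, 0, 0, -8, 0, -1, 0, 0, -8.5, 0, -1, 0, 0, -8.5, 0, -1])

```text
clock: 8.7
tool_pos: [0.5979, 0.1245, 0.21]
tcp_rot: [[0.327, 0.945, -0.003], [0.945, -0.327, -0.0], [-0.001, -0.002, -1.0]]
wrist_force: [0.3, 0.2, 0.3]
finger_gap: 0.0
grasp_force: 0.0
```

```bash
python3 - <<'E'
from h import *
s=manip.get_state();print(s['tool_pos'],s['wrist_force'],s['finger_gap'])
sd=capture("side")[60:240,220:380,::-1];sc=capture("scene")[150:380,290:470,::-1]
cv2.imwrite("pics/p1.png",np.hstack([cv2.resize(sd,(400,450),interpolation=cv2.INTER_CUBIC),cv2.resize(sc,(352,450),interpolation=cv2.INTER_CUBIC)]))
E
```

```text
[0.59790328 0.12447053 0.20996236] [0.26817057 0.17717051 0.29545872] 3.3731212960331416e-05
```

View pics/p1.png

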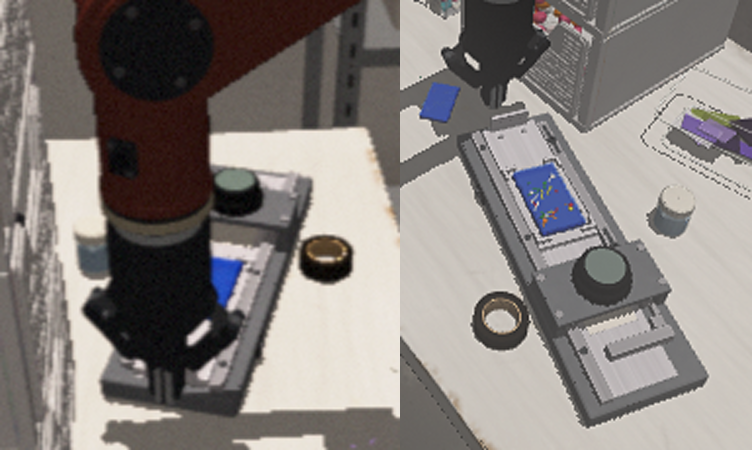

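```bash
python3 - <<'E'
from h import *
c=cam("scene");f=lambda *p:[[300+x/3.3-.35,195+y/3.3-.35] for x,y in p]
u=np.array([np.cos(np.radians(-108.2)),np.sin(np.radians(-108.2))]);v=np.array([-u[1],u[0]])
ref=np.array([558,-17.])+.9*u-.9*v;q=lambda A:np.c_[(A-ref)@u,(A-ref)@v].round(1)
for z in(.031,.036):print(z,q(cast(c,f((313,435),(400,405),(428,400),(430,418),(320,458)),z)*1000))
print('check base BR (viewer end +165) ',q(cast(c,f((485,488)),.024)*1000),'tray front edge',q(cast(c,f((205,268),(300,240)),.032)*1000))
im=cv2.imread("pics/c_scene.png");g=cv2.cvtColor(im,cv2.COLOR_BGR2GRAY)
print(g[385:475:3,370])
E
```

```text
0.031 [[169.6 -18.2]
 [169.2  35.5]
 [171.5  51.8]
 [181.2  47.2]
 [182.5 -20.7]]
0.036 [[171.6 -20.1]
 [171.2  33.2]
 [173.5  49.3]
 [183.1  44.8]
 [184.4 -22.6]]
check base BR (viewer end +165)  [[222.8  57.3]] tray front edge [[ 53.3 -30.8]
 [ 53.3  32.8]]
[170 168 165 170 168 164 163 163 169 147 131 143 142 142 140 141 144 124
  89  71 123 176 170 169 170 170 170 169 169 168]
```

carry_out(moves=[0, -0.9, 0, 0, -1, -0.2, -1.5, -0.1, 0, -1, -0.25, -1.8, -0.2, 0, -1, -0.25, -1.8, -0.2, 0, -1])

```text
clock: 9.2
tool_pos: [0.5959, 0.107, 0.2093]
tcp_rot: [[0.326, 0.945, 0.0], [0.945, -0.326, -0.0], [-0.0, 0.0, -1.0]]
wrist_force: [0.5, 0.6, 1.1]
finger_gap: 0.0001
grasp_force: 0.0
```

carry_out(moves=[-0.05, -0.15, 0, 0, -1, -0.09, -0.28, 0, 0, -1, -0.14, -0.42, 0, 0, -1, -0.19, -0.56, 0, 0, -1, -0.23, -0.7, 0, 0, -1])

```text
clock: 9.7
tool_pos: [0.5938, 0.1013, 0.2091]
tcp_rot: [[0.326, 0.946, 0.0], [0.946, -0.326, 0.001], [0.001, 0.0, -1.0]]
wrist_force: [1.9, 4.5, -0.6]
finger_gap: 0.0001
grasp_force: 2.3
```

carry_out(moves=[-0.06, -0.19, 0, 0, -1, -0.16, -0.48, 0, 0, -1, -0.25, -0.76, 0, 0, -1, -0.34, -1.05, 0, 0, -1, -0.44, -1.33, 0, 0, -1])

```text
clock: 10.2
tool_pos: [0.5893, 0.0872, 0.2091]
tcp_rot: [[0.326, 0.945, -0.0], [0.945, -0.326, 0.0], [0.0, -0.0, -1.0]]
wrist_force: [0.7, 4.5, -1.1]
finger_gap: 0.0001
grasp_force: 2.3
```

carry_out(moves=[-0.12, -0.38, 0, 0, -1, -0.25, -0.76, 0, 0, -1, -0.37, -1.14, 0, 0, -1, -0.5, -1.52, 0, 0, -1, -0.62, -1.9, 0, 0, -1])

```text
clock: 10.7
tool_pos: [0.583, 0.068, 0.2091]
tcp_rot: [[0.326, 0.945, -0.0], [0.945, -0.326, 0.0], [-0.0, -0.0, -1.0]]
wrist_force: [0.3, 3.8, -1.5]
finger_gap: -0.0
grasp_force: 2.3
```

carry_out(moves=[-0.12, -0.38, 0, 0, -1, -0.25, -0.76, 0, 0, -1, -0.37, -1.14, 0, 0, -1, -0.5, -1.52, 0, 0, -1, -0.62, -1.9, 0, 0, -1])

```text
clock: 11.2
tool_pos: [0.5768, 0.0491, 0.2091]
tcp_rot: [[0.326, 0.946, -0.0], [0.946, -0.326, 0.0], [-0.0, -0.0, -1.0]]
wrist_force: [1.6, 4.3, -1.1]
finger_gap: -0.0001
grasp_force: 2.3
```

carry_out(moves=[-0.12, -0.38, 0, 0, -1, -0.25, -0.76, 0, 0, -1, -0.37, -1.14, 0, 0, -1, -0.5, -1.52, 0, 0, -1, -0.62, -1.9, 0, 0, -1])

```text
clock: 11.7
tool_pos: [0.5706, 0.0301, 0.2091]
tcp_rot: [[0.326, 0.946, -0.0], [0.946, -0.326, 0.0], [-0.0, -0.0, -1.0]]
wrist_force: [2.0, 5.2, -1.1]
finger_gap: -0.0001
grasp_force: 2.3
```

```bash
python3 - <<'E'
from h import *
s=manip.get_state();p=s['tool_pos'][:2]*1000
u=np.array([np.cos(np.radians(-108.2)),np.sin(np.radians(-108.2))]);v=np.array([-u[1],u[0]])
d=p-np.array([556.9,-17.6]);print('along',d@u,'lat',d@v,s['wrist_force'])
print('tile side/scene')
for n in("scene","side"): rects(cam(n),capture(n)[:,:,::-1].copy(),(105,120,50),(130,255,255),.038,60)
E
```

```text
along -49.591545153310925 lat -1.8873054882818205 [ 1.96975497  5.15470959 -1.12383281]
tile side/scene
[375. 272.] ctr [537.5 -71.9] size [44.6 49.6] ang 160.9
[249. 214.] ctr [413.4 213.5] size [33.9 59.3] ang 17.8
[310. 202.] ctr [549.4 166.8] size [34.1 59.3] ang 38.6
[236.  97.] ctr [638.8 720.5] size [ 89.5 132.5] ang 113.2
[379. 270.] ctr [437.5 270.8] size [34.7 59.6] ang 18.0
[303. 255.] ctr [572.3 224.1] size [34.  60.3] ang 37.9
[505. 120.] ctr [   2.8 -215.4] size [125.3 155.7] ang 90.1
```

carry_out(moves=[-0.12, -0.38, 0, 0, -1, -0.25, -0.76, 0, 0, -1, -0.37, -1.14, 0, 0, -1, -0.5, -1.52, 0, 0, -1, -0.62, -1.9, 0, 0, -1])

```text
clock: 12.3
tool_pos: [0.5644, 0.0111, 0.2091]
tcp_rot: [[0.326, 0.946, -0.0], [0.946, -0.326, 0.0], [0.0, -0.0, -1.0]]
wrist_force: [1.2, 4.6, -1.7]
finger_gap: 0.0003
grasp_force: 2.3
```

carry_out(moves=[-0.03, -0.1, 0, 0, -1, -0.06, -0.19, 0, 0, -1])

```text
clock: 12.5
tool_pos: [0.5639, 0.0093, 0.2091]
tcp_rot: [[0.326, 0.945, -0.0], [0.945, -0.326, 0.0], [0.0, -0.0, -1.0]]
wrist_force: [1.3, 3.7, -0.8]
finger_gap: 0.0004
grasp_force: 2.2
```

carry_out(moves=[-0.03, -0.1, 0, 0, -1, -0.06, -0.19, 0, 0, -1])

```text
clock: 12.7
tool_pos: [0.5633, 0.0076, 0.2091]
tcp_rot: [[0.325, 0.946, -0.0], [0.946, -0.325, 0.0], [0.0, -0.0, -1.0]]
wrist_force: [1.4, 5.3, -0.5]
finger_gap: 0.0001
grasp_force: 2.2
```

carry_out(moves=[-0.03, -0.1, 0, 0, -1, -0.06, -0.19, 0, 0, -1])

```text
clock: 12.9
tool_pos: [0.5627, 0.0057, 0.2091]
tcp_rot: [[0.325, 0.946, -0.0], [0.946, -0.325, 0.0], [0.0, -0.0, -1.0]]
wrist_force: [1.1, 4.9, -1.0]
finger_gap: -0.0001
grasp_force: 2.3
```

carry_out(moves=[-0.03, -0.1, 0, 0, -1, -0.06, -0.19, 0, 0, -1])

```text
clock: 13.1
tool_pos: [0.5621, 0.0038, 0.2091]
tcp_rot: [[0.325, 0.946, 0.0], [0.946, -0.325, 0.0], [0.0, 0.0, -1.0]]
wrist_force: [1.7, 4.0, -0.7]
finger_gap: -0.0001
grasp_force: 2.3
```

carry_out(moves=[-0.03, -0.1, 0, 0, -1, -0.06, -0.19, 0, 0, -1])

```text
clock: 13.3
tool_pos: [0.5615, 0.0018, 0.2091]
tcp_rot: [[0.326, 0.946, -0.0], [0.946, -0.326, -0.0], [-0.0, -0.0, -1.0]]
wrist_force: [1.0, 4.7, -1.4]
finger_gap: -0.0002
grasp_force: 2.2
```

carry_out(moves=[-0.03, -0.1, 0, 0, -1, -0.06, -0.19, 0, 0, -1])

```text
clock: 13.5
tool_pos: [0.5609, -0.0001, 0.2091]
tcp_rot: [[0.326, 0.946, 0.0], [0.946, -0.326, -0.0], [-0.0, 0.0, -1.0]]
wrist_force: [1.6, 4.4, -1.1]
finger_gap: -0.0002
grasp_force: 2.2
```

carry_out(moves=[-0.03, -0.1, 0, 0, -1, -0.06, -0.19, 0, 0, -1])

```text
clock: 13.7
tool_pos: [0.5603, -0.002, 0.2091]
tcp_rot: [[0.326, 0.946, -0.0], [0.946, -0.326, -0.0], [-0.0, -0.0, -1.0]]
wrist_force: [1.6, 3.8, -1.1]
finger_gap: 0.0001
grasp_force: 1.8
```

Now one 1.5 mm step at a time.

carry_out(moves=[-0.02, -0.07, 0, 0, -1, -0.05, -0.14, 0, 0, -1])

```text
clock: 13.9
tool_pos: [0.5598, -0.0035, 0.2091]
tcp_rot: [[0.326, 0.946, -0.0], [0.946, -0.326, -0.0], [-0.0, 0.0, -1.0]]
wrist_force: [0.7, 3.7, -1.0]
finger_gap: -0.0003
grasp_force: 1.3
```

carry_out(moves=[-0.02, -0.07, 0, 0, -1, -0.05, -0.14, 0, 0, -1])

```text
clock: 14.1
tool_pos: [0.5593, -0.0049, 0.2091]
tcp_rot: [[0.326, 0.946, -0.0], [0.946, -0.326, -0.0], [-0.0, 0.0, -1.0]]
wrist_force: [0.3, 2.3, -0.7]
finger_gap: 0.0006
grasp_force: 0.9
```

carry_out(moves=[-0.02, -0.07, 0, 0, -1, -0.05, -0.14, 0, 0, -1])

```text
clock: 14.3
tool_pos: [0.5588, -0.0063, 0.2091]
tcp_rot: [[0.326, 0.946, -0.0], [0.946, -0.326, -0.0], [-0.0, -0.0, -1.0]]
wrist_force: [0.2, 1.6, -1.5]
finger_gap: 0.0002
grasp_force: 0.8
```

carry_out(moves=[-0.02, -0.07, 0, 0, -1, -0.05, -0.14, 0, 0, -1])

```text
clock: 14.5
tool_pos: [0.5583, -0.0072, 0.2091]
tcp_rot: [[0.326, 0.945, 0.0], [0.945, -0.326, 0.001], [0.001, -0.0, -1.0]]
wrist_force: [0.9, 6.4, -0.7]
finger_gap: 0.0
grasp_force: 3.1
```

carry_out(moves=[-0.02, -0.07, 0, 0, -1, -0.02, -0.07, 0, 0, -1])

```text
clock: 14.7
tool_pos: [0.5582, -0.0074, 0.2091]
tcp_rot: [[0.326, 0.945, 0.0], [0.945, -0.326, 0.002], [0.002, -0.0, -1.0]]
wrist_force: [1.4, 6.8, -0.4]
finger_gap: 0.0001
grasp_force: 3.4
```

carry_out(moves=[-0.03, -0.09, 0, 0, -1, -0.03, -0.09, 0, 0, -1, -0.03, -0.09, 0, 0, -1])

```text
clock: 15.0
tool_pos: [0.5579, -0.0076, 0.2092]
tcp_rot: [[0.326, 0.945, 0.001], [0.945, -0.326, 0.003], [0.003, -0.0, -1.0]]
wrist_force: [2.8, 10.0, 0.4]
finger_gap: 0.0005
grasp_force: 5.1
```

The force dropped as the roller entered the recess, then rose steadily with no further travel, so the tray is against the stop. I'll back off and check.

carry_out(moves=[0.06, 0.19, 0, 0, -1, 0.25, 0.76, 0, 0, -1, 0.6, 1.9, 0, 0, -1, 1.2, 3.8, 1, 0, -1, 1.5, 4.75, 5, 0, -1])

```text
clock: 15.5
tool_pos: [0.5709, 0.0399, 0.255]
tcp_rot: [[0.325, 0.946, -0.009], [0.946, -0.325, 0.001], [-0.002, -0.009, -1.0]]
wrist_force: [0.7, 0.8, -0.5]
finger_gap: -0.0002
grasp_force: 0.0
```

carry_out(moves=[-1, 2, 5, 0, -1, -1, 2, 8, 0, -1, -1, 2, 8, 0, -1, -1, 2, 8, 0, -1, -1, 2, 8, 0, -1])

```text
clock: 16.0
tool_pos: [0.5624, 0.0585, 0.3376]
tcp_rot: [[0.326, 0.946, -0.002], [0.946, -0.326, -0.0], [-0.001, -0.002, -1.0]]
wrist_force: [0.4, -0.5, 0.7]
finger_gap: 0.0001
grasp_force: 0.0
```

```bash
python3 - <<'E'
from h import *
s=manip.get_state();im=capture("wrist")[:,:,::-1].copy();c=cam("wrist",s);cv2.imwrite("pics/f.png",im)
u=np.array([np.cos(np.radians(-108.2)),np.sin(np.radians(-108.2))]);v=np.array([-u[1],u[0]]);o=np.array([556.9,-17.6])
print(s['tool_pos'],s['wrist_force'])
# brightness profile along the tray axis at z=.032 to find tray rear edge/plate, per lateral
g=cv2.cvtColor(im,cv2.COLOR_BGR2GRAY);K,R,t=c
for lat in(-28,28):
    a=np.arange(-30,45,3);P=np.c_[(o+a[:,None]*u+lat*v)/1000,np.full(len(a),.032)];px=proj(c,P).round().astype(int)
    print(lat,[(int(x),int(g[y,X])) for x,(X,y) in zip(a,px) if 0<=X<640 and 0<=y<400])
rects(c,im,(105,120,50),(130,255,255),.038,200)
sc=capture("scene")[:,:,::-1].copy();cs=cam("scene");rects(cs,sc,(105,120,50),(130,255,255),.038,20)
# plate top in scene: project expected home plate & measured bright blob
hh=cv2.cvtColor(sc,cv2.COLOR_BGR2GRAY)
for lat in(-28,28):
    a=np.arange(-60,70,4);px=proj(cs,np.c_[(o+a[:,None]*u+lat*v)/1000,np.full(len(a),.032)]).round().astype(int);print('sc',lat,[(int(x),int(hh[y,X])) for x,(X,y) in zip(a,px)])
E
```

```text
[0.56237319 0.05853611 0.33763407] [ 0.35052841 -0.52951381  0.73028954]
-28 [(-30, 171), (-27, 170), (-24, 171), (-21, 172), (-18, 171), (-15, 136), (-12, 55), (-9, 52), (-6, 51), (-3, 53), (0, 54), (3, 56), (6, 52), (9, 54), (12, 58), (15, 53), (18, 52), (21, 52), (24, 54), (27, 53), (30, 58), (33, 64), (36, 48), (39, 23), (42, 18)]
28 [(-30, 173), (-27, 171), (-24, 172), (-21, 172), (-18, 172), (-15, 169), (-12, 169), (-9, 169), (-6, 163), (-3, 79), (0, 122), (3, 173), (6, 172), (9, 172), (12, 170), (15, 170), (18, 167), (21, 172), (24, 170), (27, 172), (30, 171), (33, 169), (36, 171), (39, 169), (42, 170)]
[278.  28.] ctr [568.9 185.4] size [33.  50.8] ang 39.0
[82. 31.] ctr [445.2 230.5] size [32.5 56.1] ang 17.3
[398. 313.] ctr [ 508.7 -161.8] size [15.6 47.6] ang 161.5
[249. 214.] ctr [413.4 213.5] size [33.9 59.3] ang 17.8
[310. 202.] ctr [549.2 167.1] size [33.7 59.2] ang 38.1
[234.  96.] ctr [636.6 717.2] size [ 90.2 131.4] ang 118.1
sc -28 [(-60, 185), (-56, 187), (-52, 183), (-48, 185), (-44, 187), (-40, 182), (-36, 185), (-32, 185), (-28, 188), (-24, 185), (-20, 184), (-16, 187), (-12, 181), (-8, 184), (-4, 187), (0, 165), (4, 188), (8, 188), (12, 186), (16, 187), (20, 188), (24, 188), (28, 187), (32, 187), (36, 187), (40, 188), (44, 187), (48, 188), (52, 187), (56, 187), (60, 188), (64, 192), (68, 143)]
sc 28 [(-60, 187), (-56, 189), (-52, 192), (-48, 191), (-44, 188), (-40, 190), (-36, 189), (-32, 192), (-28, 125), (-24, 185), (-20, 187), (-16, 146), (-12, 192), (-8, 113), (-4, 102), (0, 194), (4, 186), (8, 186), (12, 186), (16, 186), (20, 186), (24, 185), (28, 185), (32, 185), (36, 185), (40, 185), (44, 185), (48, 184), (52, 184), (56, 183), (60, 184), (64, 192), (68, 170)]
```

```bash
python3 -c "
from rig import manip
print(manip.sign_off())"
```

```text
the job is handed in; nothing more can be done
None
```

I handed the job in at about 16 s: the long tile lies inside the tray's brackets, and the tray was pushed in about 114 mm until it stopped against the end stop, at about 10 N. I inferred the roller's click from the push force, which dropped just before the stop; I did not see it.

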